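# Tip the soap board over against the drying rack and clip it in

### The arm

A 6-joint arm with a two-finger parallel gripper is mounted at the origin on the work surface. World frame = base frame: x ahead of the robot, y to its left, z up, the work surface at z = 0. Lengths are in mm, angles in rad, forces in N, time in s.
With the tool pointing down it reaches from about 325 to 925 mm from the base axis. Payload 3.1 kg.
Tool frame: the origin (TCP) lies at the centre of the arm's flange, where the gripper is bolted on; the fingertips stand arm.finger_overhang ahead of it and the grasp point (between the pads) lies 155 mm ahead of it (arm.finger_overhang is the distance from the TCP to the fingertips, in mm); z points along the fingers, y is the line along which they close (so a half turn about z gives the same grasp; the last joint's range is limited). The gripper opens to 85 mm and grips with 20 to 120 N. Pads are 22 mm wide; open, the fingers measure 114 mm over their backs; the gripper's body (76 mm by 85 mm) begins 54 mm behind the grasp point. The pads swing forward as they close: fully open they stand 13 mm farther back than shut.
Start: joints at [-1.408, 0.217, 1.613, -0, 1.311, -0.112], TCP at [169.618, -601.557, 404.7] pointing down, gripper open.
Joint ranges: [-2.75, 2.75], [-0.78, 2.1], [0.31, 2.55], [-1.13, 4.27], [0.13, 2.63], [-2.58, 2.58]. Speed limits (rad/s): [2.79, 2.79, 3.14, 3.14, 3.14, 3.14].

### API

Orientations are given as a unit quaternion [x, y, z, w].
In Python, from cell import status, optics, order, nets, arm gives the robot as it stands.
- The arm moves only by the shell command python3 -m creep 'ROWS'. ROWS is JSON, a list that holds one entry, the list of rows, each a list of 7 numbers: the shift along the tool's x, y, z scaled (see below), then the turn, a rotation vector about the tool's x, y, z scaled (see below), then the opening, from 0 (shut) to 1 (fully open). A call has 1 to 12 rows; each row is the pose to reach, as a shift and turn from the pose commanded when the call began, along the tool's axes at that moment; what a row does not reach only later rows make up. The controller multiplies each number of a shift by 0.15 m and each number of a turn by pi/4 rad. A row lasts 1/10 s, in which the tool goes at most 50 mm and 8.59 degrees, less where a joint would pass 70% of its speed; a pose out of reach is approached as far as the arm can. A call with a number of a shift or a turn outside -1 to 1 is refused whole. A call with a gripper value outside its range is refused whole. The fingers move at their own pace and stop on an object; the grip force is fixed at half the most. Time passes only in rows, so rows that repeat a pose let the fingers close. It gives the time, the measured TCP pose, the force, the opening and the grip force at its end, in the units of the state.
- status.observe(): the state, without advancing time (a new reading comes with each control period).
- optics.camera(name): name is "side" or "top"; returns the picture (384x512x3 uint8, red, green, blue); there is no depth.
- optics.get_calibration(name): a dict with "intrinsics" (3x3 intrinsics, pixels), "view" (4x4, takes a point from world to camera coordinates). Camera axes: x right, y down, z forward; pixel columns grow to the right and rows downward; lengths in mm; the calibration is good to about 2 mm. A picture is of the moment at which its call begins. get_calibration takes no time and is no camera call.
- order.job_done(): hands the job in; it is judged then, once.
Trained networks look in the newest picture that a camera, given by its name, has taken for a name from the list of things; names that differ only in an ending like _2 or _b are one class to them, and where a whole thing is asked for, a point or a joint stands for the part that bears it (a point fixed in the world has none). Each returns a list of dicts, best first, with "score" (0 to 1); they miss things now and then, are a little off and sometimes report something else, mostly with a low value. They report only what shows in the picture. A call takes as long as a camera call. They do not tell look-alikes from the thing itself.
- nets.search_frame(camera, target): "rect" ([left, top, width, height] in pixels, round what is visible of it).
- nets.silhouettes(camera, target): "mask" (384x512 bool, what is visible of it) and "rect" ([left, top, width, height] in pixels, round what is visible of it).
The state is a dict: "time": time; "qpos": joint angles; "qd": joint speeds; "tau": joint torques, N m; "position": TCP position; "ee_rot": TCP orientation; "contact_force": force on the tool from outside, world axes, zero at the start; "ft_torque": the same for the moment, N m; "gripper_width": finger opening in mm; "gripper_force": force on a finger pad.
Only numpy, scipy, OpenCV 4.12 (cv2) and the standard library are available. Lean on these libraries where they do the work, as an engineer would, in place of code of your own. Each camera call takes 0.05 s, during which the arm holds its last target. There are 200 camera calls.

### The job

The wooden soap board is lying ribs down and its ribbed side must dry. Push it end-on against the front of the white drying rack and raise it there on its end until it tips over onto the front of the deck, let go so that it rests there ribs up, then take it again and lay it, still ribs up and lying crosswise, in the space between the rack's fixed bar and its sliding clip jaw. Finally slide the jaw shut until it presses the board against the bar, and leave the mug, jar, peg tray and scraper where they are.

Things in the scene. Friction and masses are not known exactly. Their poses are not given: they have to be found in the camera images.
- board_mid (a point): Centre of the loose brown wooden soap board: slab 120 x 60 x 12 mm, about 0.13 kg, with five cross ribs 3 mm high on one face, clear of all edges. Point at half the slab's thickness. x along the length, y the width, z out of the plain face: up at the start (ribs down, point 9 mm above the ledge, length roughly towards the rack's front), down at the end (ribs up, point 6 mm above the deck).
- rack: White plastic drying rack, fixed: solid block 300 (x) x 200 (y) x 35 mm high, flat deck on top; origin at the centre of its underside. Front: upright face at x = -150 mm, looking roughly to the robot's right. Deck front open from x = -150 to -35 mm; then the fixed bar, x = -35 to -23 mm, 160 mm long, 20 mm high above the deck; behind it the clip space, then the sliding jaw.
- rack_lip (a point): Middle of the top edge of the rack's front face, 35 mm above the ledge; axes as the rack's.
- bar_face (a point): Middle of the foot of the fixed bar's rear face (the face that looks to the jaw), at deck height, 35 mm above the ledge; axes as the rack's.
- jaw (a joint): Travel of the sliding clip jaw in m: 0 fully open, growing as it slides along the rack's -x towards the bar; range 0 to 0.12. The clear gap between bar and jaw is 0.150 minus this value: about 0.090 when shut on the 60 mm wide board. Friction about 1.5 N, no spring: it stays where it is left.
- jaw_tab (a point): Centre of the upright grip tab on the sliding jaw, about 34 mm above the deck: the tab is 14 mm thick along the rack's x, 50 mm wide along y, its top 48 mm above the deck (83 mm above the ledge). The jaw below it is a bar 16 mm thick, 160 mm long, its top 20 mm above the deck. Axes as the rack's.
- mug: Aluminium mug, 76 mm across, 80 mm high, upright, bystander; origin at the centre of its underside.
- jar: Glass jar with a steel lid, 70 mm across, 90 mm high, upright, bystander; origin at the centre of its underside.
- peg_tray: Open wooden tray of pegs, 100 x 140 x 30 mm high, bystander; origin at the centre of its underside.
- scraper: Flat orange plastic scraper, about 150 mm long, 12 mm high, lying close in front of the robot, bystander; origin on its underside near the middle.
Things that resemble listed ones, but are neither listed nor needed, are in the scene too. Of the things shaped like the part that bears board_mid, the wooden one is meant.

How it is judged (in metres and radians):
On the way, in this order (a step that is already met when the one before it is completed fails the run):
1. the board is raised on its end at the rack's front face, touching the rack, tilted more than 60 degrees (angle between board_mid's own z axis and vertical between 1.05 and 2.1 rad and contact force between board and rack above 0.1 N and height (world z) of board_mid below 0.095 m and x of board_mid in the frame of rack between -0.22 and -0.11 m and y of board_mid in the frame of rack between -0.1 and 0.1 m).
2. the board lies ribs up on the front of the deck, let go and still (angle between board_mid's own z axis and vertical above 3 rad and height (world z) of board_mid between 0.035 and 0.05 m and contact force between the fingers and board below 0.1 N and linear speed of board below 0.02 m/s and x of board_mid in the frame of rack between -0.16 and -0.035 m), for 0.2 s.
3. the board is pressed between the jaw and the fixed bar, with more than 1 N against the jaw (angle between board_mid's own z axis and vertical above 3.04 rad and contact force between board and jaw above 1 N and value of joint jaw above 0.0855 m and x of board_mid in the frame of rack between 0 and 0.014 m).
At the end, for the whole second after the job is handed in: The board lies flat on the deck at rest and let go, ribs up (within 0.1 rad), crosswise between bar and jaw (within 0.06 rad, its middle within 45 mm of the bar's middle), with the jaw shut on it: jaw travel 0.0865 to 0.093 m (angle between board_mid's own z axis and vertical above 3.04 rad and value of joint jaw between 0.0865 and 0.093 m and height (world z) of board_mid between 0.037 and 0.045 m and angle between the x axis of board_mid and the y axis of rack, either way round below 0.06 rad and linear speed of board below 0.01 m/s and contact force between the fingers and board below 0.1 N and contact force between the arm and jaw below 0.1 N and x of board_mid in the frame of rack between 0.003 and 0.0115 m and y of board_mid in the frame of rack between -0.045 and 0.045 m); the robot touches nothing.
It fails at once if the mug is moved more than 40 mm (distance of mug from where it was at the start of the episode above 0.04 m).
It fails at once if the jar is moved more than 40 mm (distance of jar from where it was at the start of the episode above 0.04 m).
It fails at once if the peg tray is moved more than 40 mm (distance of peg_tray from where it was at the start of the episode above 0.04 m).
It fails at once if the scraper is moved more than 40 mm (distance of scraper from where it was at the start of the episode above 0.04 m).
It also fails if it takes over 69 s, if anything falls off the work surface, if the arm or the gripper's body presses on something with over 40 N, if the wrist force passes 120 N, or if a joint passes its speed limit or range.

## Working session

There is one attempt and no reset: what is moved stays moved. The work goes in short steps, Python scripts to look and compute and a shell command to move; the robot and the scene stay as the last step left them, time stands still between calls to the robot, and variables do not carry over. Pictures are saved under pics/ and viewed, at most 10 in all, crops included, and the job is handed in when it is done.

```bash
mkdir -p pics; ls
cat > h.py <<'E'
import numpy as np, cv2
from cell import status, optics, order, nets, arm
from scipy.spatial.transform import Rotation as R
def shot(n): return optics.camera(n)
def save(img,f): cv2.imwrite('pics/'+f,img[:,:,::-1])
def ray(cam,uv,z):
    c=optics.get_calibration(cam);K=np.array(c['intrinsics']);V=np.array(c['view'])
    d=V[:3,:3].T@np.linalg.inv(K)@np.array([uv[0],uv[1],1.]);o=-V[:3,:3].T@V[:3,3]
    return o+d*(z-o[2])/d[2]
def proj(cam,p):
    c=optics.get_calibration(cam);K=np.array(c['intrinsics']);V=np.array(c['view'])
    q=K@(V[:3,:3]@np.array(p,float)+V[:3,3]);return q[:2]/q[2]
def st():
    s=status.observe();return s
def shift(target, s=None):
    "tool-axes shift (row units) from the present pose to a world target"
    s=s or status.observe();Rm=R.from_quat(s['ee_rot']).as_matrix()
    return Rm.T@(np.array(target,float)-np.array(s['position']))/150
E
python3 - <<'E'
from h import *
s=st();print(s['time'],s['position'],s['ee_rot'],s['gripper_width'],arm.finger_overhang)
a=shot('top');b=shot('side')
save(np.hstack([a]),'top0.png');save(b,'side0.png')
for c in('top','side'):
  for t in('board_mid','rack','jaw','mug','jar','peg_tray','scraper'):
    print(c,t,[(round(d['score'],2),np.round(d['rect']).tolist()) for d in nets.search_frame(c,t)])
  V=np.array(optics.get_calibration(c)['view']);print(np.round(-V[:3,:3].T@V[:3,3]),np.round(V[2,:3],2))
print(R.from_quat(s['ee_rot']).as_matrix().round(3))
E
```

```text
pics
0.0 [ 169.55574326 -601.13969269  403.31981074] [ 9.90574094e-01  1.36972570e-01 -2.56046638e-05 -1.21568575e-03] 85.43903837407245 173.4
top board_mid [(0.91, [360.0, 156.0, 40.0, 20.0]), (0.77, [342.0, 206.0, 37.0, 29.0]), (0.7, [367.0, 255.0, 40.0, 40.0]), (0.47, [306.0, 114.0, 44.0, 30.0])]
top rack [(0.97, [160.0, 155.0, 106.0, 75.0])]
top jaw [(0.97, [164.0, 160.0, 9.0, 65.0])]
top mug [(0.7, [309.0, 111.0, 40.0, 34.0])]
top jar [(0.74, [95.0, 204.0, 35.0, 26.0]), (0.54, [230.0, 109.0, 51.0, 42.0])]
top peg_tray [(0.7, [232.0, 108.0, 50.0, 40.0])]
top scraper [(0.55, [282.0, 253.0, 48.0, 25.0])]
[ 515.   46. 1120.] [ 0.05 -0.   -1.  ]
side board_mid [(0.92, [345.0, 111.0, 36.0, 29.0]), (0.71, [254.0, 93.0, 27.0, 30.0]), (0.56, [303.0, 120.0, 20.0, 24.0])]
side rack []
side jaw [(0.66, [189.0, 251.0, 77.0, 28.0]), (0.51, [203.0, 317.0, 36.0, 46.0])]
side mug [(0.74, [217.0, 105.0, 24.0, 37.0])]
side jar [(0.76, [203.0, 318.0, 36.0, 46.0])]
side peg_tray [(0.61, [166.0, 157.0, 49.0, 46.0])]
side scraper [(0.92, [332.0, 154.0, 30.0, 42.0])]
[352. 641. 866.] [ 0.24 -0.59 -0.77]
[[ 0.962  0.271 -0.   ]
 [ 0.271 -0.962  0.002]
 [ 0.    -0.002 -1.   ]]
```

Run:
```python
import cv2
a=cv2.imread('pics/top0.png');b=cv2.imread('pics/side0.png')
cv2.imwrite('pics/top0c.png',cv2.resize(a[95:315,90:420],None,fx=2.42,fy=2.42,interpolation=cv2.INTER_CUBIC))
cv2.imwrite('pics/side0c.png',cv2.resize(b[80:370,140:400],None,fx=2.06,fy=2.06,interpolation=cv2.INTER_CUBIC))
```

```text
(no output)
```

View pics/top0c.png

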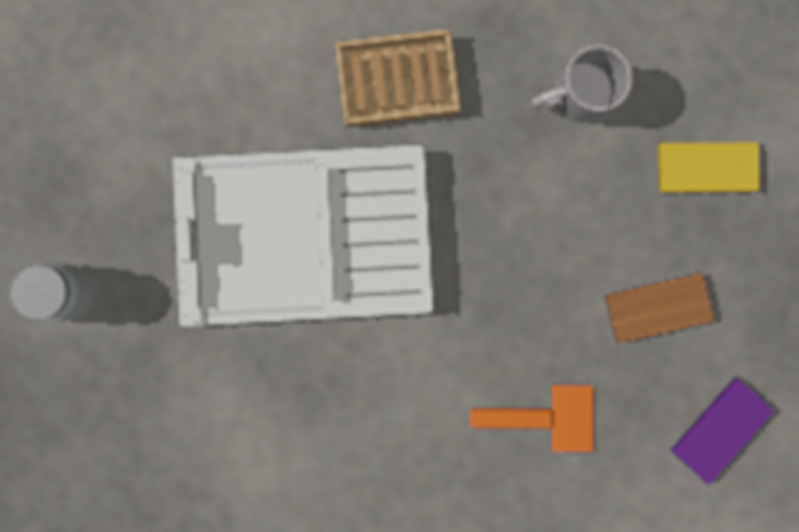

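View pics/side0c.png

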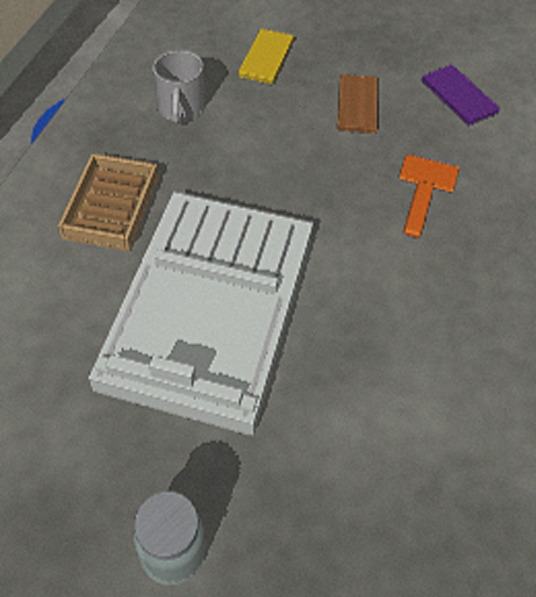

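The top picture shows three slab-shaped candidates, full-frame pixels: yellow (384,163), brown (363,221) and purple (391,273). The brown one has wood grain, so it is the board. The enlarged crop confirms this, at crop pixels (660,307). The rack is white with its front edge on the image right, the bar at about crop x=338 and the jaw at about x=205.

```bash
cat >> h.py <<'E'
from scipy.optimize import minimize
def hull(m):
    cs,_=cv2.findContours(m.astype(np.uint8),cv2.RETR_EXTERNAL,cv2.CHAIN_APPROX_NONE)
    big=cv2.resize(m.astype(np.uint8)*255,None,fx=4,fy=4,interpolation=cv2.INTER_LINEAR)>127
    cs,_=cv2.findContours(big.astype(np.uint8),cv2.RETR_EXTERNAL,cv2.CHAIN_APPROX_NONE)
    c=max(cs,key=cv2.contourArea)
    return (cv2.convexHull(c)[:,0].astype(np.float32)-1.5)/4   # pixel-centre coordinates
def fit(hulls,size,z0,x0):
    "pose x,y,yaw of an upright box from mask hulls {cam:hull}"
    l,w,h=size;C=np.array([[a*l/2,b*w/2,z0+c*h] for a in(-1,1) for b in(-1,1) for c in(0,1)])
    def cost(p):
        c,s=np.cos(p[2]/100),np.sin(p[2]/100);t=0
        P=C@np.array([[c,s,0],[-s,c,0],[0,0,1]])+[p[0],p[1],0]
        for cam,H in hulls.items():
            M=cv2.convexHull(np.array([proj(cam,q) for q in P],np.float32))[:,0]
            i,_=cv2.intersectConvexConvex(M,H);a=cv2.contourArea(M)+cv2.contourArea(H)
            t+=1-i/(a-i)
        return t
    r=minimize(cost,[x0[0],x0[1],x0[2]*100],method='Nelder-Mead',options=dict(initial_simplex=np.array([x0[0],x0[1],x0[2]*100])+np.array([[0,0,0],[15,0,0],[0,15,0],[0,0,15]]),xatol=.02,fatol=1e-5))
    return r.x*[1,1,.01],r.fun
E
cat > m.py <<'E'
from h import *
def brown(cam):
    img=shot(cam)
    o=[]
    for d in nets.silhouettes(cam,'board_mid'):
        c=np.median(img[d['mask']],0)
        o.append((cam,round(d['score'],2),d['rect'],c,d['mask']))
    return img,o
if __name__=='__main__':
    H={}
    for cam in('top','side'):
        img,o=brown(cam)
        for q in o: print(q[:4])
        b=[q for q in o if q[3][0]>q[3][1]*1.35 and q[3][0]<190 and q[3][2]<q[3][1]]
        if b: H[cam]=hull(b[0][4])
    g=ray('top',H['top'].mean(0),9)
    for k in (['top'],['side'],['top','side']):
        print(k,fit({c:H[c] for c in k if c in H},(120,60,12),3,[g[0],g[1],1.6]))
    shot('top');M=[d for d in nets.silhouettes('top','rack')][0]['mask']
    g=ray('top',hull(M).mean(0),35);print('rack',fit({'top':hull(M)},(300,200,35),0,[g[0],g[1],1.55]))
    for t,z in(('mug',40),('jar',90),('peg_tray',30),('scraper',6),('jaw',60)):
        d=nets.search_frame('top',t)
        if d:
            d=[q for q in d if t!='jar' or q['rect'][0]<150][0];r=d['rect'];print(t,ray('top',(r[0]+r[2]/2,r[1]+r[3]/2),z).round())
E
python3 m.py
```

```text
('top', 0.59, [371.1, 252.7, 35.2, 41.1], array([103.,  51., 130.]))
('top', 0.56, [340.5, 207.5, 43.6, 27.5], array([143.,  99.,  63.]))
('top', 0.55, [361.4, 155.8, 40.8, 20.0], array([190., 166.,  58.]))
('top', 0.55, [159.7, 151.4, 107.4, 79.7], array([192., 193., 189.]))
('side', 0.9, [304.6, 116.4, 20.9, 28.4], array([125.,  83.,  51.]))
('side', 0.73, [256.4, 95.0, 26.0, 29.3], array([180., 151.,  36.]))
('side', 0.67, [346.4, 109.9, 34.9, 31.3], array([ 87.,  45., 114.]))
['top'] (array([ 502.5621068 , -298.5445847 ,    1.83163743]), np.float64(0.06935574815182055))
['side'] (array([ 503.71668119, -296.22080293,    1.82241124]), np.float64(0.05375221170289257))
['top', 'side'] (array([ 503.1986387 , -297.12026233,    1.82806811]), np.float64(0.13602062727806974))
rack (array([578.205593  , 137.6457168 ,   1.64605324]), np.float64(0.030311631408952655))
mug [ 765. -194.   40.]
jar [502. 410.  90.]
peg_tray [768.  21.  30.]
scraper [ 367. -141.    6.]
jaw [567. 260.  60.]
```

```bash
cat > c.py <<'E'
from h import *
def brownmask(img,roi=None):
    h=cv2.cvtColor(img,cv2.COLOR_RGB2HSV);m=((h[...,0]>=5)&(h[...,0]<=16)&(h[...,1]>110)&(h[...,1]<205)&(h[...,2]>45)&(h[...,2]<190)).astype(np.uint8)
    return m
def comp(m,near):
    m=cv2.morphologyEx(m,cv2.MORPH_OPEN,np.ones((3,3),np.uint8))
    n,L,S,c=cv2.connectedComponentsWithStats(m);d=np.hypot(*(c-near).T);d[0]=1e9;d[S[:,4]<80]=1e9
    return L==d.argmin()
if __name__=='__main__':
    H={}
    for cam in('top','side'):
        img=shot(cam);k=comp(brownmask(img),proj(cam,(503,-297,9)));H[cam]=hull(k);print(cam,k.sum())
    for k in (['top'],['side'],['top','side']):
        print(k,fit({c:H[c] for c in k},(120,60,12),3,[503,-297,1.83]))
    img=shot('top').astype(int);w=((img.min(2)>140)&(np.ptp(img,axis=2)<25)).astype(np.uint8)
    w=cv2.morphologyEx(w,cv2.MORPH_CLOSE,np.ones((9,9),np.uint8));k=comp(w,proj('top',(578,137,35)));print(k.sum())
    Hr=hull(k);print('rack',fit({'top':Hr},(300,200,35),0,[578,137,1.62]))
    a=cv2.approxPolyDP(Hr,3,True)[:,0];print([(q.round(1).tolist(),ray('top',q,35).round(1).tolist()) for q in a])
    img=shot('side').astype(int);w=((img.min(2)>120)&(np.ptp(img,axis=2)<25)).astype(np.uint8)
    w=cv2.morphologyEx(w,cv2.MORPH_CLOSE,np.ones((9,9),np.uint8));k=comp(w,proj('side',(578,137,35)));print(k.sum())
    print('side',fit({'side':hull(k)},(300,200,35),0,[578,137,1.62]))
    o=np.array([578,137,35.])
E
python3 c.py
```

```text
top 809
side 491
['top'] (array([ 503.6153848 , -297.70309844,    1.8236379 ]), np.float64(0.03556605129649859))
['side'] (array([ 505.37624228, -297.89584995,    1.81014887]), np.float64(0.06815693402519263))
['top', 'side'] (array([ 504.21228258, -298.0119438 ,    1.82164356]), np.float64(0.12844808616919168))
6989
rack (array([579.65689809, 138.3099529 ,   1.65077003]), np.float64(0.02763794893774385))
[([264.3999938964844, 155.89999389648438], [687.7, -4.3, 35.0]), ([267.1000061035156, 223.39999389648438], [492.7, -16.6, 35.0]), ([163.60000610351562, 229.10000610351562], [468.9, 279.8, 35.0]), ([160.89999389648438, 159.60000610351562], [669.1, 295.0, 35.0])]
8092
side (array([582.63036425, 138.01435115,   1.653485  ]), np.float64(0.011010923331622346))
```

```bash
cat > go.py <<'E'
from h import *
from scipy.spatial.transform import Slerp
U=lambda yaw:np.array([np.cos(yaw),np.sin(yaw),0])
def frame(yaw,th):
    "tool x along yaw (horizontal) and approach leaning th towards it; y to match"
    u=U(yaw);z=np.array([0,0,-1.]);zz=np.cos(th)*z+np.sin(th)*u;x=np.cos(th)*u-np.sin(th)*z
    return np.column_stack([x,np.cross(zz,x),zz])
def plan(pos,Rm,start=None):
    "prints the rows (shift and turn) of the consecutive calls that lead to pos, Rm"
    s=status.observe()
    p0,r0=start or (np.array(s['position']),R.from_quat(s['ee_rot']))
    pos=np.array(pos,float);r1=R.from_matrix(Rm)
    rv=(r0.inv()*r1).as_rotvec();n=int(max(np.ceil(np.abs(pos-p0).max()/140),np.ceil(np.abs(rv).max()/.77),1))
    sl=Slerp([0,1],R.concatenate([r0,r1]))
    print('from',np.round(p0),'to',np.round(pos),'calls',n)
    for i in range(n):
        a,b=sl(i/n),sl((i+1)/n);d=(pos-p0)/n
        print(' ',np.round(a.inv().apply(d)/150,3).tolist(),np.round((a.inv()*b).as_rotvec()/(np.pi/4),3).tolist(),'rows',int(np.ceil(max(np.linalg.norm(d)/50,np.degrees(np.linalg.norm(rv))/n/8.59))))
    return pos,r1
E
python3 - <<'E'
from go import *
y=1.82;u=U(y);th=np.radians(40);F=frame(y,th)
C=np.array([504,-298,0]);G=C-30*u
T=G-110.6*u+[0,0,141]
print(T)
a=plan(T-F[:,2]*110,F)
plan(T,F,a)
E
```

```text
[ 538.67650278 -434.25674352  141.        ]
from [ 170. -602.  405.] to [ 556. -503.  225.] calls 3
  [0.886, 0.022, 0.399] [0.228, 0.234, -0.627] rows 4
  [0.67, 0.497, 0.498] [0.228, 0.234, -0.627] rows 4
  [0.247, 0.818, 0.464] [0.228, 0.234, -0.627] rows 4
from [ 556. -503.  225.] to [ 539. -434.  141.] calls 1
  [-0.0, -0.0, 0.733] [0.0, 0.0, 0.0] rows 3
```

```bash
A=0.886,0.022,0.399,0.228,0.234,-0.627,1
python3 -m creep '[[[0.886,0.022,0.399,0.228,0.234,-0.627,1],[0.886,0.022,0.399,0.228,0.234,-0.627,1],[0.886,0.022,0.399,0.228,0.234,-0.627,1],[0.886,0.022,0.399,0.228,0.234,-0.627,1],[0.886,0.022,0.399,0.228,0.234,-0.627,1]]]' | tail -c 600
python3 -m creep '[[[0.67,0.497,0.498,0.228,0.234,-0.627,1],[0.67,0.497,0.498,0.228,0.234,-0.627,1],[0.67,0.497,0.498,0.228,0.234,-0.627,1],[0.67,0.497,0.498,0.228,0.234,-0.627,1],[0.67,0.497,0.498,0.228,0.234,-0.627,1]]]' | tail -c 600
python3 -m creep '[[[0.247,0.818,0.464,0.228,0.234,-0.627,1],[0.247,0.818,0.464,0.228,0.234,-0.627,1],[0.247,0.818,0.464,0.228,0.234,-0.627,1],[0.247,0.818,0.464,0.228,0.234,-0.627,1],[0.247,0.818,0.464,0.228,0.234,-0.627,1],[0.247,0.818,0.464,0.228,0.234,-0.627,1],[0.247,0.818,0.464,0.228,0.234,-0.627,1]]]' | tail -c 600
python3 - <<'E'
from go import *
s=st();print(s['time'],np.round(s['qpos'],2),np.round(s['contact_force'],1))
y=1.82;u=U(y);th=np.radians(40);F=frame(y,th)
C=np.array([504,-298,0]);G=C-30*u
T=G-110.6*u+[0,0,141]
plan(T-F[:,2]*110,F);plan(T,F)
b=shot('side');save(cv2.resize(b[80:280,240:440],None,fx=3,fy=3,interpolation=cv2.INTER_CUBIC),'side1.png')
E
```

```text
time: 2.05
position: [299.5, -568.2, 343.3]
ee_rot: [0.919, 0.373, 0.078, -0.101]
contact_force: [0.0, -0.0, 0.9]
gripper_width: 85.2
gripper_force: 0.0
time: 2.55
position: [427.6, -535.8, 284.1]
ee_rot: [0.778, 0.579, 0.149, -0.193]
contact_force: [0.1, -1.0, 0.4]
gripper_width: 85.4
gripper_force: 0.0
time: 3.25
position: [554.8, -504.4, 227.3]
ee_rot: [0.579, 0.741, 0.209, -0.268]
contact_force: [-0.4, -0.2, -0.7]
gripper_width: 85.1
gripper_force: 0.0
3.25 [-0.88  0.81  1.17  0.29  1.8  -1.15] [-0.4 -0.2 -0.7]
from [ 555. -504.  227.] to [ 556. -503.  225.] calls 1
  [-0.002, 0.011, 0.016] [0.004, 0.005, -0.004] rows 1
from [ 555. -504.  227.] to [ 539. -434.  141.] calls 1
  [0.001, 0.009, 0.749] [0.004, 0.005, -0.004] rows 3
```

View pics/side1.png

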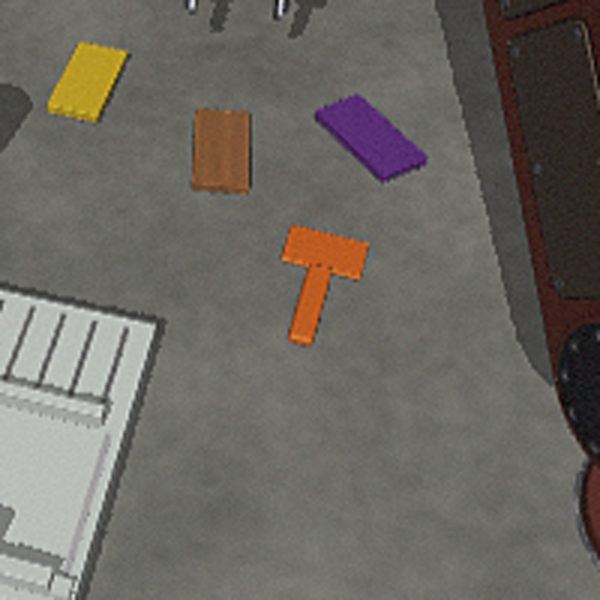

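The wooden board sits at crop (222,150). The open fingers are at the top, at crop x 190–280, in line with it. I'll advance and grip.

```bash
python3 -m creep '[[[0,0.008,0.4,0,0,0,1],[0,0.008,0.6,0,0,0,1],[0,0.008,0.68,0,0,0,1],[0,0.008,0.735,0,0,0,1],[0,0.008,0.735,0,0,0,1],[0,0.008,0.735,0,0,0,1]]]'
python3 - <<'E'
from go import *
s=st();print(s['time'],np.round(s['position'],1),np.round(s['contact_force'],1))
b=shot('side');save(cv2.resize(b[60:210,240:390],None,fx=4,fy=4,interpolation=cv2.INTER_CUBIC),'side2.png')
E
```

```text
time: 3.9
position: [540.4, -435.6, 142.9]
ee_rot: [0.577, 0.743, 0.21, -0.268]
contact_force: [-0.0, -0.1, -0.2]
gripper_width: 85.6
gripper_force: 0.0
3.9 [ 540.4 -435.6  142.9] [-0.  -0.1 -0.2]
```

View pics/side2.png

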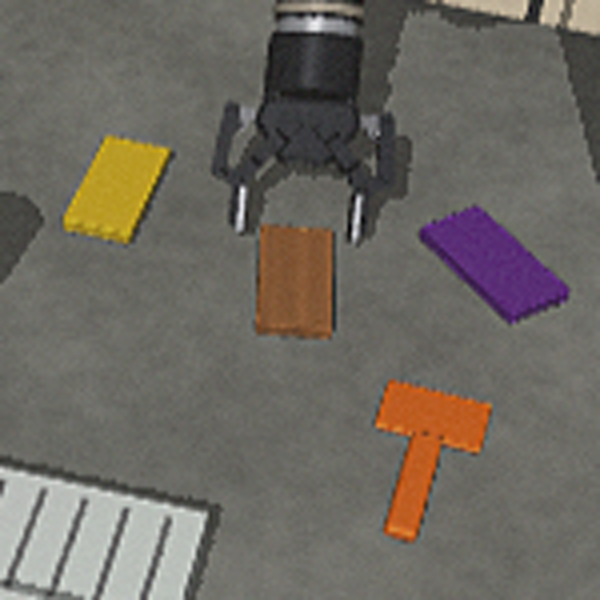

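Fingertips at crop (240,225) and (357,235) straddle the board's rear end, but a little high and far back. I'll go slightly deeper and close.

```bash
python3 -m creep '[[[0.023,0,0.055,0,0,0,1],[0.023,0,0.055,0,0,0,1],[0.023,0,0.055,0,0,0,0],[0.023,0,0.055,0,0,0,0],[0.023,0,0.055,0,0,0,0],[0.023,0,0.055,0,0,0,0],[0.023,0,0.055,0,0,0,0],[0.023,0,0.055,0,0,0,0]]]'
python3 -m creep '[[[0,0,0,0,0,0,0],[0,0,0,0,0,0,0]]]'
python3 - <<'E'
from go import *
s=st();print(s['time'],np.round(s['position'],1),np.round(s['contact_force'],1),np.round(s['ft_torque'],2))
E
```

```text
time: 4.75
position: [538.0, -426.6, 137.1]
ee_rot: [0.577, 0.742, 0.21, -0.269]
contact_force: [0.8, -3.0, 2.7]
gripper_width: 57.9
gripper_force: 64.6
time: 4.95
position: [537.9, -426.5, 137.1]
ee_rot: [0.577, 0.742, 0.21, -0.269]
contact_force: [1.5, -3.0, 4.2]
gripper_width: 58.4
gripper_force: 64.7
4.95 [ 537.9 -426.5  137.1] [ 1.5 -3.   4.2] [-0.27 -0.09 -0.01]
```

```bash
python3 -m creep '[[[0.07,0,-0.09,0,0,0,0],[0.215,0,-0.255,0,0,0,0],[0.215,0,-0.255,0,0,0,0],[0.215,0,-0.255,0,0,0,0],[0.215,0,-0.255,0,0,0,0]]]'
python3 - <<'E'
from go import *
from c import *
s=st();print(s['time'],np.round(s['position'],1),np.round(s['contact_force'],1),np.round(s['ft_torque'],2),s['gripper_width'])
b=shot('side');k=brownmask(b)
save(cv2.resize(b[60:210,240:390],None,fx=4,fy=4,interpolation=cv2.INTER_CUBIC),'side3.png')
a=shot('top');H=hull(comp(brownmask(a),proj('top',(504,-298,60))))
for z in (45,50,55): print(z,fit({'top':H},(120,60,12),z-6,[504,-298,1.82]))
E
```

```text
time: 5.45
position: [537.1, -425.4, 185.4]
ee_rot: [0.576, 0.742, 0.21, -0.271]
contact_force: [-0.4, 0.4, -1.1]
gripper_width: 58.2
gripper_force: 64.5
5.45 [ 537.1 -425.4  185.4] [-0.4  0.4 -1.1] [-0.44 -0.13  0.  ] 58.236379837078964
45 (array([ 502.13802519, -299.71212095,    1.80682832]), np.float64(0.03480619856077427))
50 (array([ 502.25617532, -298.14045788,    1.80821126]), np.float64(0.04059251016983545))
55 (array([ 502.25998273, -295.98880417,    1.81301593]), np.float64(0.04781413759366737))
```

View pics/side3.png

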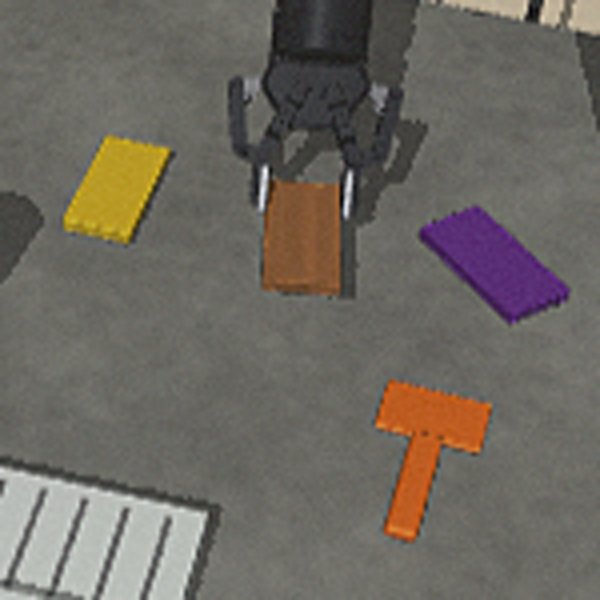

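The board is lifted and held about 30 mm from its rear end, level, at crop (302,238). Next I'll raise it on end in front of the rack.

```bash
cat >> go.py <<'E'
RY=1.648;XR=U(RY);YR=U(RY+np.pi/2);O=np.array([580.5,138,0])
def rk(x,y,z): return O+x*XR+y*YR+[0,0,z]
F0=frame(1.82,np.radians(40));CB=F0.T@(np.array([502.2,-297,56.5])-[537.1,-425.4,185.4])
def held(B,phi,yaw=RY):
    "TCP pose that brings the held board's centre to B at tilt phi (deg)"
    F=frame(yaw,np.radians(40-phi));return B-F@CB,F
def pose():
    s=status.observe();print(round(s['time'],2),np.round(s['position'],1),'q',np.round(s['qpos'],2),'f',np.round(s['contact_force'],1),'w',round(s['gripper_width'],1),round(s['gripper_force'],1))
E
python3 - <<'E'
from go import *
print(CB)
a=plan(*held(rk(-230,0,90),45))
a=plan(*held(rk(-200,0,80),85),a)
E
```

```text
[ 19.06005697  -2.15432    184.26028637]
from [ 537. -425.  185.] to [601. -94. 275.] calls 3
  [0.648, 0.319, 0.283] [-0.023, -0.333, 0.072] rows 3
  [0.717, 0.276, 0.109] [-0.023, -0.333, 0.072] rows 3
  [0.735, 0.235, -0.078] [-0.023, -0.333, 0.072] rows 3
from [601. -94. 275.] to [589.  55. 224.] calls 2
  [0.512, -0.0, 0.127] [-0.0, -0.444, 0.0] rows 3
  [0.525, -0.0, -0.056] [0.0, -0.444, 0.0] rows 3
```

```bash
python3 -m creep '[[[0.648,0.319,0.283,-0.023,-0.333,0.072,0],[0.648,0.319,0.283,-0.023,-0.333,0.072,0],[0.648,0.319,0.283,-0.023,-0.333,0.072,0],[0.648,0.319,0.283,-0.023,-0.333,0.072,0]]]' >/dev/null
python3 -m creep '[[[0.717,0.276,0.109,-0.023,-0.333,0.072,0],[0.717,0.276,0.109,-0.023,-0.333,0.072,0],[0.717,0.276,0.109,-0.023,-0.333,0.072,0],[0.717,0.276,0.109,-0.023,-0.333,0.072,0]]]' >/dev/null
python3 -m creep '[[[0.735,0.235,-0.078,-0.023,-0.333,0.072,0],[0.735,0.235,-0.078,-0.023,-0.333,0.072,0],[0.735,0.235,-0.078,-0.023,-0.333,0.072,0],[0.735,0.235,-0.078,-0.023,-0.333,0.072,0],[0.735,0.235,-0.078,-0.023,-0.333,0.072,0]]]' >/dev/null
python3 - <<'E'
from go import *
pose()
a=plan(*held(rk(-215,0,85),85))
E
```

```text
6.85 [601.1 -96.5 275.7] q [-0.26  0.32  1.75 -0.1   1.05 -0.28] f [ 0.2  0.4 -1.7] w 58.1 64.8
from [601. -96. 276.] to [590.  40. 229.] calls 1
  [0.939, -0.003, 0.231] [-0.002, -0.888, -0.001] rows 5
```

```bash
python3 -m creep '[[[0.47,0,0.116,0,-0.444,0,0],[0.47,0,0.116,0,-0.444,0,0],[0.47,0,0.116,0,-0.444,0,0],[0.939,0,0.231,0,-0.888,0,0],[0.939,0,0.231,0,-0.888,0,0],[0.939,0,0.231,0,-0.888,0,0],[0.939,0,0.231,0,-0.888,0,0],[0.939,0,0.231,0,-0.888,0,0]]]'
python3 - <<'E'
from go import *
pose()
F,_=0,0
P,F=held(rk(-215,0,85),85);print(P);plan(P,F)
b=shot('side');a=shot('top')
save(np.hstack([cv2.resize(b[80:280,180:380],(390,390),interpolation=cv2.INTER_CUBIC),cv2.resize(a[110:270,210:370],(390,390),interpolation=cv2.INTER_CUBIC)]),'both4.png')
E
```

```text
time: 7.65
position: [591.0, 40.2, 228.8]
ee_rot: [0.629, 0.677, -0.26, 0.28]
contact_force: [-0.1, 0.4, -1.9]
gripper_width: 58.2
gripper_force: 64.8
7.65 [591.   40.2 228.8] q [ 0.11  0.43  1.79 -0.89  1.15  0.51] f [-0.1  0.4 -1.9] w 58.2 64.8
[590.22067906  40.27282706 228.76919353]
from [591.  40. 229.] to [590.  40. 229.] calls 1
  [0.0, -0.005, -0.001] [-0.004, -0.001, -0.003] rows 1
```

View pics/both4.png

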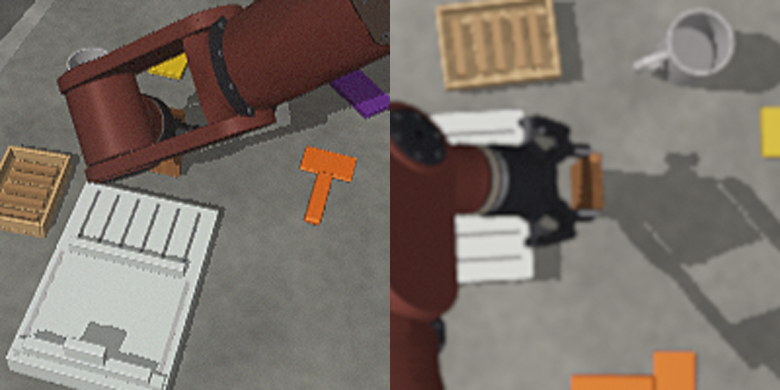

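Side view: the board is upright behind the wrist, at crop (170,165). In the top view it is at (590,180), just outside the rack's front edge. I'll tilt a little past vertical and approach.

Run:
```python
from go import *
a=plan(*held(rk(-175,0,68),94))
F=a[1].as_matrix();print('1mm +x rack in tool units',(F.T@XR/150).round(4),'down',(F.T@[0,0,-1]/150).round(4))
```

```text
from [591.  40. 230.] to [586. 101. 192.] calls 1
  [0.467, -0.008, -0.109] [-0.003, -0.2, -0.004] rows 2
1mm +x rack in tool units [ 0.0039  0.     -0.0054] down [0.0054 0.     0.0039]
```

```bash
python3 -m creep '[[[0.23,-0.004,-0.055,0,-0.1,0,0],[0.467,-0.008,-0.109,0,-0.2,0,0],[0.467,-0.008,-0.109,0,-0.2,0,0],[0.467,-0.008,-0.109,0,-0.2,0,0],[0.467,-0.008,-0.109,0,-0.2,0,0]]]'
python3 -m creep '[[[0.02,0,-0.027,0,0,0,0],[0.039,0,-0.054,0,0,0,0],[0.058,0,-0.081,0,0,0,0],[0.058,0,-0.081,0,0,0,0]]]'
python3 -c "
from go import *
pose();plan(*held(rk(-160,0,68),94))"
```

```text
time: 8.25
position: [585.8, 101.8, 192.8]
ee_rot: [0.607, 0.653, -0.308, 0.334]
contact_force: [0.3, 0.5, -1.2]
gripper_width: 58.7
gripper_force: 65.0
time: 8.65
position: [584.0, 118.3, 192.1]
ee_rot: [0.606, 0.653, -0.308, 0.334]
contact_force: [-0.2, -0.6, -2.3]
gripper_width: 58.3
gripper_force: 64.9
8.65 [584.  118.3 192.1] q [ 0.26  0.54  1.75 -0.98  1.29  0.69] f [-0.2 -0.6 -2.3] w 58.3 64.9
from [584. 118. 192.] to [584. 116. 192.] calls 1
  [-0.007, 0.001, 0.014] [0.001, 0.0, -0.002] rows 1
```

```bash
for i in 1 2 3; do python3 -m creep '[[[0.0117,0,-0.0162,0,0,0,0],[0.0117,0,-0.0162,0,0,0,0]]]' | grep -E "posit|force"; done
```

```text
position: [583.7, 120.7, 191.7]
contact_force: [0.8, -3.3, -2.0]
gripper_force: 64.8
position: [583.5, 122.7, 191.4]
contact_force: [2.4, -7.2, -3.7]
gripper_force: 66.1
position: [583.1, 125.5, 191.4]
contact_force: [2.2, -7.6, -2.9]
gripper_force: 65.7
```

```bash
python3 -c "
from go import *
pose();a=plan(*held(rk(-152,0,78),100))
plan(*held(rk(-144,0,80),104),a)"
```

```text
9.25 [583.1 125.5 191.4] q [ 0.27  0.55  1.74 -0.97  1.3   0.7 ] f [ 2.2 -7.6 -2.9] w 58.2 65.7
from [583. 125. 191.] to [583. 136. 187.] calls 1
  [0.067, 0.003, -0.039] [-0.002, -0.128, -0.0] rows 1
from [583. 136. 187.] to [582. 151. 178.] calls 1
  [0.101, 0.0, -0.059] [0.0, -0.089, -0.0] rows 1
```

```bash
python3 -m creep '[[[0.02,0,-0.02,0,-0.04,0,0],[0.04,0,-0.03,0,-0.08,0,0],[0.067,0,-0.039,0,-0.128,0,0],[0.067,0,-0.039,0,-0.128,0,0]]]' | grep -E "posit|force"
python3 -m creep '[[[0.05,0,-0.03,0,-0.045,0,0],[0.101,0,-0.059,0,-0.089,0,0],[0.101,0,-0.059,0,-0.089,0,0],[0.101,0,-0.059,0,-0.089,0,0]]]' | grep -E "posit|force"
python3 - <<'E'
from go import *
pose();plan(*held(rk(-144,0,80),104))
b=shot('side');a=shot('top')
save(np.hstack([cv2.resize(b[80:230,180:330],(390,390),interpolation=cv2.INTER_CUBIC),cv2.resize(a[140:240,220:320],(390,390),interpolation=cv2.INTER_CUBIC)]),'both5.png')
E
```

```text
position: [582.0, 138.3, 186.1]
contact_force: [-0.5, -0.1, -0.9]
gripper_force: 66.1
position: [581.3, 152.6, 178.4]
contact_force: [1.0, -3.9, 0.3]
gripper_force: 66.0
10.05 [581.3 152.6 178.4] q [ 0.33  0.62  1.7  -1.07  1.43  0.78] f [ 1.  -3.9  0.3] w 58.6 66.0
from [581. 153. 178.] to [582. 151. 178.] calls 1
  [-0.001, 0.002, 0.009] [-0.001, -0.002, -0.001] rows 1
```

View pics/both5.png

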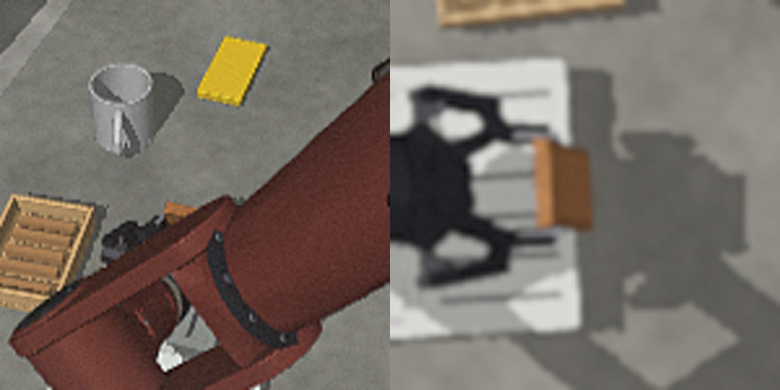

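Both views show the board leaning over the lip, at top-view crop (562,185), with its bottom still outside the edge. Its centre of mass is now past the lip. I'll lower it slightly, then release.

```bash
python3 -m creep '[[[0.02,0,0.017,0,0,0,0],[0.035,0,0.03,0,0,0,0],[0.035,0,0.03,0,0,0,0]]]' | grep -E "posit|force"
python3 -m creep '[[[0,0,0,0,0,0,1],[0,0,0,0,0,0,1],[0,0,0,0,0,0,1],[0,0,0,0,0,0,1],[0,0,0,0,0,0,1],[0,0,0,0,0,0,1]]]' | grep -E "posit|force|width"
python3 -m creep '[[[0,0,-0.1,0,0,0,1],[0,0,-0.25,0,0,0,1],[0,0,-0.4,0,0,0,1],[0,0,-0.55,0,0,0,1],[0,0,-0.7,0,0,0,1],[0,0,-0.85,0,0,0,1],[0,0,-0.85,0,0,0,1]]]'
python3 - <<'E'
from go import *
pose()
b=shot('side');a=shot('top')
save(np.hstack([cv2.resize(b[80:230,180:330],(390,390),interpolation=cv2.INTER_CUBIC),cv2.resize(a[140:240,220:320],(390,390),interpolation=cv2.INTER_CUBIC)]),'both6.png')
E
```

```text
position: [581.5, 150.5, 171.6]
contact_force: [1.8, -4.3, 1.5]
gripper_force: 66.2
position: [581.3, 151.0, 171.6]
contact_force: [-0.4, -0.3, 0.5]
gripper_width: 85.3
gripper_force: 0.0
time: 11.75
position: [572.9, 268.3, 230.5]
ee_rot: [0.577, 0.623, -0.356, 0.389]
contact_force: [0.4, 0.1, 0.9]
gripper_width: 85.3
gripper_force: 0.0
11.75 [572.9 268.3 230.5] q [ 0.5   0.62  1.58 -0.96  1.6   0.74] f [0.4 0.1 0.9] w 85.3 0.0
```

View pics/both6.png

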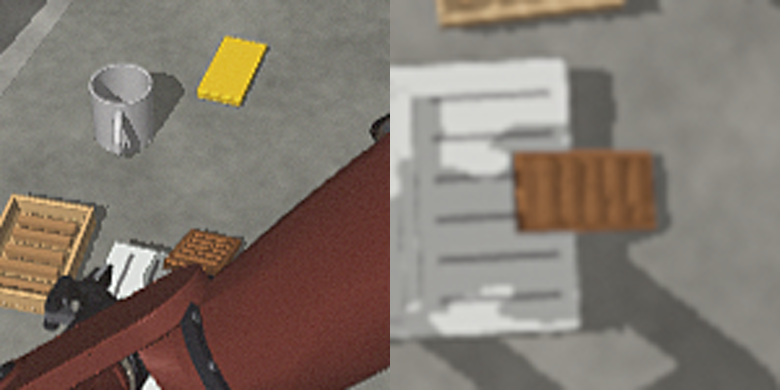

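Ribs are up, but the board is tilted. In the top view it spans columns 515–655 and looks shortened, with the rack edge at column 575, so its outer end has slid down onto the ledge. I'll measure its tilt, then regrasp and lay it fully on the deck.

```bash
cat > tilt.py <<'E'
from go import *
from c import *
def fit4(H,x0):
    C=np.array([[a*60,b*30,c] for a in(-1,1) for b in(-1,1) for c in(-6,6)]+[[a*52,b*26,9] for a in(-1,1) for b in(-1,1)])
    def pts(p):
        th=p[3]/100;x=U(p[2]/100)*np.cos(th)+[0,0,np.sin(th)];y=U(p[2]/100+np.pi/2);z=np.cross(x,y)
        c=np.array([p[0],p[1],60*np.sin(th)+6*np.cos(th)]);return c+C@np.array([x,y,z]),c
    def cost(p):
        P,_=pts(p);M=cv2.convexHull(np.array([proj('top',q) for q in P],np.float32))[:,0]
        i,_=cv2.intersectConvexConvex(M,H);return 1-i/(cv2.contourArea(M)+cv2.contourArea(H)-i)
    b=min((minimize(cost,np.array(x0)+[0,0,0,d],method='Nelder-Mead',options=dict(initial_simplex=np.array(x0)+[0,0,0,d]+np.vstack([np.zeros(4),np.eye(4)*8]),xatol=.02,fatol=1e-6)) for d in(-10,0,10)),key=lambda r:r.fun)
    return b.x,b.fun,pts(b.x)[1]
if __name__=='__main__':
    a=shot('top');k=comp(brownmask(a),proj('top',rk(-155,-5,40)));print(k.sum())
    x,f,c=fit4(hull(k),[*rk(-155,0,0)[:2],164.8,52]);print('pose',x.round(1),f,c.round(1))
    d=c-O;print('rack xy',d@XR,d@YR,'yaw off',x[2]/100-RY,'tilt deg',np.degrees(x[3]/100))
    t=x[3]/100;print('plain face height at lip', c[2]-6/np.cos(t)+(-150-d@XR)*np.tan(t))
E
python3 tilt.py
```

```text
676Traceback (most recent call last):
  File "tilt.py", line 15, in <module>
    x,f,c=fit4(hull(k),[*rk(-155,0,0)[:2],164.8,52]);print('pose',x.round(1),f,c.round(1))
          ~~~~^^^^^^^^^^^^^^^^^^^^^^^^^^^^^^^^^^^^^^
  File "tilt.py", line 11, in fit4
    b=min((minimize(cost,np.array(x0)+[0,0,0,d],method='Nelder-Mead',options=dict(initial_simplex=np.array(x0)+[0,0,0,d]+np.vstack([np.zeros(4),np.eye(4)*8]),xatol=.02,fatol=1e-6)) for d in(-10,0,10)),key=lambda r:r.fun)
  File "tilt.py", line 11, in <genexpr>
    b=min((minimize(cost,np.array(x0)+[0,0,0,d],method='Nelder-Mead',options=dict(initial_simplex=np.array(x0)+[0,0,0,d]+np.vstack([np.zeros(4),np.eye(4)*8]),xatol=.02,fatol=1e-6)) for d in(-10,0,10)),key=lambda r:r.fun)
           ~~~~~~~~^^^^^^^^^^^^^^^^^^^^^^^^^^^^^^^^^^^^^^^^^^^^^^^^^^^^^^^^^^^^^^^^^^^^^^^^^^^^^^^^^^^^^^^^^^^^^^^^^^^^^^^^^^^^^^^^^^^^^^^^^^^^^^^^^^^^^^^^^^^^^^^^^^^^^^^^^^^^^^^^^
    res = _minimize_neldermead(fun, x0, args, callback, bounds=bounds,
                               **options)
    fxr = func(xr)
    fx = function(np.copy(x), *(wrapper_args + args))
  File "tilt.py", line 9, in cost
    P,_=pts(p);M=cv2.convexHull(np.array([proj('top',q) for q in P],np.float32))[:,0]
                                          ~~~~^^^^^^^^^
  File "h.py", line 11, in proj
    c=optics.get_calibration(cam);K=np.array(c['intrinsics']);V=np.array(c['view'])
ValueError: time passes only in moves, steps and waits
```

```bash
python3 - <<'E'
s=open('h.py').read()
s=s.replace("def shot(n)","import functools\n_cal=functools.lru_cache(None)(lambda n:optics.get_calibration(n))\ndef shot(n)",1)
a,b=s.split("def shot(n)",1);s=a+"def shot(n)"+b.replace("optics.get_calibration(cam)","_cal(cam)")
open('h.py','w').write(s)
E
python3 tilt.py
```

```text
675
pose [592.  -22.3 165.7  62.4] 0.0808579777117413 [592.  -22.3  39.9]
rack xy -160.72911566554998 0.8967544414180871 yaw off 0.009155462808297044 tilt deg 35.73573725724459
plain face height at lip 40.24126050229462
```

```bash
cat >> go.py <<'E'
def grasp(G,th,d,back=0):
    F=frame(RY,np.radians(th));return G-F[:,2]*(d+back),F
E
python3 - <<'E'
from go import *
a=plan(rk(-90,0,340),frame(RY,np.radians(-10)))
G=rk(-175.9,1,26.7)
a=plan(*grasp(G,31,158,80),a);plan(*grasp(G,31,158),a)
E
```

```text
from [572. 264. 227.] to [587.  48. 340.] calls 2
  [-0.656, -0.004, 0.483] [-0.001, 0.598, -0.001] rows 4
  [-0.803, -0.005, 0.133] [-0.001, 0.598, -0.001] rows 4
from [587.  48. 340.] to [ 603. -160.  231.] calls 2
  [-0.621, -0.003, 0.479] [0.0, 0.456, -0.0] rows 3
  [-0.75, -0.003, 0.232] [0.0, 0.456, 0.0] rows 3
from [ 603. -160.  231.] to [ 599. -119.  162.] calls 1
  [0.0, -0.0, 0.533] [0.0, 0.0, 0.0] rows 2
```

```bash
python3 -m creep '[[[-0.656,-0.004,0.483,0,0.598,0,1],[-0.656,-0.004,0.483,0,0.598,0,1],[-0.656,-0.004,0.483,0,0.598,0,1],[-0.656,-0.004,0.483,0,0.598,0,1],[-0.656,-0.004,0.483,0,0.598,0,1]]]' >/dev/null
python3 -m creep '[[[-0.803,-0.005,0.133,0,0.598,0,1],[-0.803,-0.005,0.133,0,0.598,0,1],[-0.803,-0.005,0.133,0,0.598,0,1],[-0.803,-0.005,0.133,0,0.598,0,1],[-0.803,-0.005,0.133,0,0.598,0,1]]]' |grep -E "time|posi|force"
python3 -m creep '[[[-0.621,-0.003,0.479,0,0.456,0,1],[-0.621,-0.003,0.479,0,0.456,0,1],[-0.621,-0.003,0.479,0,0.456,0,1],[-0.621,-0.003,0.479,0,0.456,0,1]]]' >/dev/null
python3 -m creep '[[[-0.75,-0.003,0.232,0,0.456,0,1],[-0.75,-0.003,0.232,0,0.456,0,1],[-0.75,-0.003,0.232,0,0.456,0,1],[-0.75,-0.003,0.232,0,0.456,0,1],[-0.75,-0.003,0.232,0,0.456,0,1]]]' |grep -E "time|posi|force"
python3 - <<'E'
from go import *
pose();G=rk(-175.9,1,26.7)
plan(*grasp(G,31,158,80));plan(*grasp(G,31,158))
b=shot('side')
save(cv2.resize(b[80:260,150:330],None,fx=3.3,fy=3.3,interpolation=cv2.INTER_CUBIC),'side7.png')
E
```

```text
time: 12.95
position: [587.1, 49.4, 338.7]
contact_force: [-0.5, 0.2, 0.8]
gripper_force: 0.0
time: 13.85
position: [602.9, -156.6, 230.5]
contact_force: [-0.4, 0.3, 0.2]
gripper_force: 0.0
13.85 [ 602.9 -156.6  230.5] q [-0.46  0.48  1.67  0.47  1.33 -0.73] f [-0.4  0.3  0.2] w 85.7 0.0
from [ 603. -157.  230.] to [ 603. -160.  231.] calls 1
  [-0.017, -0.004, -0.012] [-0.003, -0.001, 0.001] rows 1
from [ 603. -157.  230.] to [ 599. -119.  162.] calls 1
  [-0.017, -0.003, 0.521] [-0.003, -0.001, 0.001] rows 2
```

View pics/side7.png

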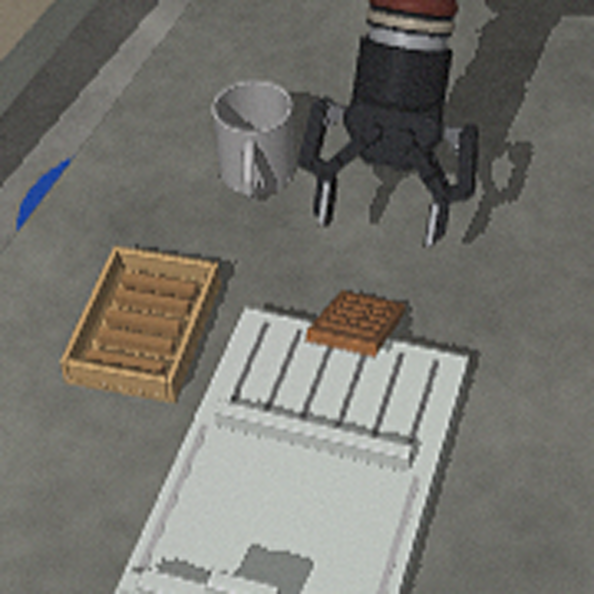

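The board leans with its inner end raised at crop (345,345) and its outer end on the ledge at about (375,295), ribs up. The fingers at (325,215) and (435,235) line up with it. I'll advance, grip and lift.

```bash
python3 -m creep '[[[-0.017,-0.003,0.3,0,0,0,1],[-0.017,-0.003,0.42,0,0,0,1],[-0.017,-0.003,0.48,0,0,0,1],[-0.017,-0.003,0.521,0,0,0,1],[-0.017,-0.003,0.521,0,0,0,1]]]'
python3 -m creep '[[[0,0,0,0,0,0,0],[0,0,0,0,0,0,0],[0,0,0,0,0,0,0],[0,0,0,0,0,0,0],[0,0,0,0,0,0,0],[0,0,0,0,0,0,0],[0,0,0,0,0,0,0]]]'
python3 -c "
from go import *
a=plan(*grasp(rk(-175.9,1,76.7),31,158))
a=plan(*grasp(rk(-175.9,1,76.7),0,158),a)"
```

```text
time: 14.4
position: [599.5, -120.4, 163.1]
ee_rot: [0.654, 0.707, 0.182, -0.196]
contact_force: [-0.2, 0.1, 0.8]
gripper_width: 85.4
gripper_force: 0.0
time: 15.1
position: [600.3, -122.3, 164.5]
ee_rot: [0.655, 0.707, 0.183, -0.195]
contact_force: [-0.3, -3.6, 5.3]
gripper_width: 58.7
gripper_force: 65.0
from [ 600. -122.  165.] to [ 599. -119.  212.] calls 1
  [0.185, -0.003, -0.259] [0.005, 0.0, 0.0] rows 1
from [ 599. -119.  212.] to [593. -37. 235.] calls 1
  [0.543, 0.0, 0.15] [0.0, -0.689, -0.0] rows 4
```

```bash
python3 -m creep '[[[0.06,0,-0.1,0,0,0,0],[0.172,0,-0.286,0,0,0,0],[0.172,0,-0.286,0,0,0,0],[0.172,0,-0.286,0,0,0,0]]]' | grep -E "posi|force|width"
python3 -m creep '[[[0.27,0,0.075,0,-0.34,0,0],[0.27,0,0.075,0,-0.34,0,0],[0.543,0,0.15,0,-0.689,0,0],[0.543,0,0.15,0,-0.689,0,0],[0.543,0,0.15,0,-0.689,0,0],[0.543,0,0.15,0,-0.689,0,0]]]'
python3 - <<'E'
from go import *
from c import *
from tilt import fit4
pose()
img=shot('top');k=comp(brownmask(img),proj('top',rk(-160,0,80)));H=hull(k);print(k.sum(),cv2.minAreaRect(H))
z=status.observe()['position'][2]-158
f,e=fit({'top':H},(120,60,15),z-6,[*rk(-160,0,0)[:2],RY]);d=np.array([f[0],f[1],0])-O
print(f,e,'rack',d@XR,d@YR,'yawoff',f[2]-RY)
E
```

```text
position: [599.6, -121.3, 214.1]
contact_force: [-0.5, -0.2, -1.6]
gripper_width: 58.9
gripper_force: 64.6
time: 16.1
position: [592.3, -39.5, 234.4]
ee_rot: [0.679, 0.734, 0.001, -0.002]
contact_force: [-0.1, 0.7, -1.2]
gripper_width: 58.5
gripper_force: 64.6
16.1 [592.3 -39.5 234.4] q [-0.19  0.35  1.8   0.    1.   -0.26] f [-0.1  0.7 -1.2] w 58.5 64.6
185 ((253.5, 189.5), (19.75, 9.75), 90.0)
[615.59245693  10.58756813   2.50626476] 0.805269432112903 rack -129.73948144163813 -25.160987331258045 yawoff 0.8582647615480956
```

```bash
python3 -c "
from go import *
P=rk(-128,1,225);a=plan(P,frame(RY,0))"
python3 -m creep '[[[0.15,0,0.03,0,0,0,0],[0.315,0,0.06,0,0,0,0],[0.315,0,0.06,0,0,0,0],[0.315,0,0.06,0,0,0,0],[0.315,0,0.12,0,0,0,0],[0.315,0,0.12,0,0,0,0]]]'
for i in 1 2 3 4 5; do python3 -m creep '[[[0,0,0.016,0,0,0,0],[0,0,0.016,0,0,0,0]]]' | grep -E "posi|contact"; done
```

```text
from [592. -40. 234.] to [589.  10. 225.] calls 1
  [0.337, 0.005, 0.064] [-0.002, -0.005, -0.002] rows 2
time: 16.75
position: [589.0, 6.0, 216.3]
ee_rot: [0.68, 0.733, 0.0, -0.001]
contact_force: [0.2, 0.6, -2.1]
gripper_width: 58.3
gripper_force: 64.6
position: [589.4, 6.6, 214.9]
contact_force: [-0.3, -0.4, -1.5]
position: [589.5, 7.0, 212.7]
contact_force: [-0.7, -0.8, -1.2]
position: [589.4, 7.2, 210.3]
contact_force: [0.0, 0.2, -0.6]
position: [589.4, 7.2, 207.8]
contact_force: [-0.2, 0.3, -1.7]
position: [589.4, 7.1, 205.4]
contact_force: [-0.7, -0.8, 0.2]
```

```bash
for i in 1 2 3; do python3 -m creep '[[[0,0,0.012,0,0,0,0],[0,0,0.012,0,0,0,0]]]' | grep -E "posi|contact"; done
```

```text
position: [589.7, 7.0, 204.0]
contact_force: [0.0, 0.0, -2.0]
position: [590.0, 7.1, 203.9]
contact_force: [-3.6, 1.0, 8.3]
position: [590.1, 7.1, 203.8]
contact_force: [-7.3, 0.4, 17.9]
```

```bash
python3 -m creep '[[[0,0,-0.025,0,0,0,0],[0,0,-0.025,0,0,0,0],[0,0,-0.025,0,0,0,1],[0,0,-0.025,0,0,0,1],[0,0,-0.025,0,0,0,1],[0,0,-0.025,0,0,0,1],[0,0,-0.025,0,0,0,1],[0,0,-0.025,0,0,0,1],[0,0,-0.025,0,0,0,1]]]'
python3 -m creep '[[[0,0,-0.3,0,0,0,1],[0,0,-0.6,0,0,0,1],[0,0,-0.9,0,0,0,1],[-0.9,0,-0.9,0,0,0,1],[-0.9,0,-0.9,0,0,0,1],[-0.9,0,-0.9,0,0,0,1],[-0.9,0,-0.9,0,0,0,1],[-0.9,0,-0.9,0,0,0,1]]]'
cat > see.py <<'E'
from go import *
from c import *
import sys
pose();H={}
g=eval(sys.argv[1]);z=float(sys.argv[2])
for cam in sys.argv[4:]:
    img=shot(cam);k=comp(brownmask(img),proj(cam,rk(g[0],g[1],z)));H[cam]=hull(k);print(cam,k.sum())
for k in [[c] for c in H]+[list(H)]:
    f,e=fit({c:H[c] for c in k},(120,60,14),z-6,[*rk(*g,0)[:2],float(sys.argv[3])]);d=np.array([f[0],f[1],0])-O
    print(k,f.round(3),'cost',round(e,3),'rack',round(d@XR,1),round(d@YR,1),'yawoff',round(f[2]-RY,3))
E
python3 see.py "(-112,0)" 41 1.648 top side
```

```text
time: 19.25
position: [589.6, 7.1, 204.1]
ee_rot: [0.68, 0.734, 0.001, 0.0]
contact_force: [0.3, -0.8, -0.6]
gripper_width: 85.2
gripper_force: 0.0
time: 20.05
position: [599.5, -128.4, 338.8]
ee_rot: [0.68, 0.733, 0.001, -0.0]
contact_force: [-0.2, 0.0, 0.2]
gripper_width: 85.5
gripper_force: 0.0
20.05 [ 599.5 -128.4  338.8] q [-0.33  0.25  1.7   0.    1.19 -0.4 ] f [-0.2  0.   0.2] w 85.5 0.0
top 788
side 768
['top'] [586.014  26.7     1.676] cost 0.071 rack -111.4 3.1 yawoff 0.028
['side'] [589.123  26.042   1.663] cost 0.059 rack -112.3 0.0 yawoff 0.015
['top', 'side'] [588.383  26.805   1.639] cost 0.135 rack -111.5 0.7 yawoff -0.009
```

```bash
python3 -c "
from go import *
a=plan(rk(-112,0.8,230),frame(RY+.008,0));plan(rk(-112,0.8,205.5),frame(RY+.008,0),a)"
```

```text
from [ 599. -127.  339.] to [588.  26. 230.] calls 2
  [0.511, 0.002, 0.363] [0.0, -0.001, -0.005] rows 2
  [0.511, 0.004, 0.363] [0.0, -0.001, -0.005] rows 2
from [588.  26. 230.] to [588.  26. 206.] calls 1
  [0.0, 0.0, 0.163] [0.0, 0.0, 0.0] rows 1
```

```bash
python3 -m creep '[[[0.51,0.003,0.1,0,0,-0.01,1],[1,0.005,0.4,0,0,-0.01,1],[1,0.005,0.726,0,0,-0.01,1],[1,0.005,0.726,0,0,-0.01,1],[1,0.005,0.726,0,0,-0.01,1],[1,0.005,0.726,0,0,-0.01,1],[1,0.005,0.726,0,0,-0.01,1],[1,0.005,0.726,0,0,-0.01,1]]]' | grep -E "posi"
python3 -c "
from go import *
pose();plan(rk(-112,0.8,205.5),frame(RY+.008,0))"
```

```text
position: [590.6, 21.3, 232.7]
20.95 [590.6  21.3 232.7] q [-0.08  0.35  1.81  0.    0.98 -0.17] f [ 0.   0.7 -0.3] w 85.2 0.0
from [591.  21. 233.] to [588.  26. 206.] calls 1
  [0.034, -0.013, 0.181] [0.007, 0.0, -0.002] rows 1
```

```bash
python3 -m creep '[[[0.034,-0.008,0,0,0,0,1],[0.034,-0.008,0.1,0,0,0,1],[0.034,-0.008,0.175,0,0,0,1],[0.034,-0.008,0.175,0,0,0,1],[0.034,-0.008,0.175,0,0,0,1]]]' | grep -E "posi|contact"
python3 -m creep '[[[0,0,0,0,0,0,0],[0,0,0,0,0,0,0],[0,0,0,0,0,0,0],[0,0,0,0,0,0,0],[0,0,0,0,0,0,0],[0,0,0,0,0,0,0],[0,0,0,0,0,0,0]]]'
python3 -m creep '[[[0,0,-0.1,0,0,0,0],[0,0,-0.4,0,0,0,0],[0,0,-0.4,0,0,0,0],[0,0,-0.4,0,0,0,0]]]'
python3 -c "
from go import *
a=plan(rk(40,0,265),frame(RY-np.pi/2,0));plan(rk(40,0,215),frame(RY-np.pi/2,0),a)"
```

```text
position: [586.9, 27.0, 202.6]
contact_force: [-0.2, -0.1, 0.5]
time: 22.15
position: [588.2, 27.0, 204.8]
ee_rot: [0.677, 0.736, 0.001, 0.001]
contact_force: [1.7, 0.1, 4.4]
gripper_width: 58.3
gripper_force: 67.0
time: 22.55
position: [587.7, 27.0, 265.4]
ee_rot: [0.677, 0.736, 0.001, 0.001]
contact_force: [-0.3, -0.9, -1.3]
gripper_width: 58.2
gripper_force: 66.4
from [588.  27. 265.] to [577. 178. 265.] calls 3
  [0.336, 0.005, 0.001] [0.001, -0.001, 0.67] rows 4
  [0.293, -0.164, 0.001] [0.001, -0.001, 0.67] rows 4
  [0.171, -0.289, 0.001] [0.001, -0.001, 0.67] rows 4
from [577. 178. 265.] to [577. 178. 215.] calls 1
  [0.0, 0.0, 0.333] [0.0, 0.0, 0.0] rows 1
```

```bash
python3 -m creep '[[[0.336,0.005,0,0,0,0.67,0],[0.336,0.005,0,0,0,0.67,0],[0.336,0.005,0,0,0,0.67,0],[0.336,0.005,0,0,0,0.67,0],[0.336,0.005,0,0,0,0.67,0]]]' | grep posi
python3 -m creep '[[[0.293,-0.164,0,0,0,0.67,0],[0.293,-0.164,0,0,0,0.67,0],[0.293,-0.164,0,0,0,0.67,0],[0.293,-0.164,0,0,0,0.67,0],[0.293,-0.164,0,0,0,0.67,0]]]' | grep posi
python3 -m creep '[[[0.2,-0.34,0,0,0,0.67,0],[0.2,-0.34,0,0,0,0.67,0],[0.2,-0.34,0,0,0,0.67,0],[0.2,-0.34,0,0,0,0.67,0],[0.2,-0.34,0,0,0,0.67,0]]]' | grep posi
python3 - <<'E'
from go import *
pose();plan(rk(50,0,212),frame(RY-np.pi/2,0))
img=shot('top').astype(int);save(img.astype(np.uint8),'top8.png')
E
```

```text
position: [582.6, 77.5, 261.8]
position: [579.8, 127.5, 262.7]
position: [575.9, 186.5, 263.3]
24.05 [575.9 186.5 263.3] q [0.2  0.33 1.76 0.   1.05 1.69] f [ 0.2  0.8 -1.3] w 58.1 66.3
from [576. 187. 263.] to [577. 188. 212.] calls 1
  [0.006, -0.008, 0.342] [-0.001, 0.001, 0.003] rows 2
```

```bash
python3 -m creep '[[[0.006,-0.008,0.1,0,0,0,0],[0.006,-0.008,0.25,0,0,0,0],[0.006,-0.008,0.342,0,0,0,0],[0.006,-0.008,0.342,0,0,0,0],[0.006,-0.008,0.342,0,0,0,0]]]' | grep -E "posi|contact"
for i in 1 2 3; do python3 -m creep '[[[0,0,0.014,0,0,0,0],[0,0,0.014,0,0,0,0]]]' | grep -E "posi|contact"; done
```

```text
position: [577.0, 187.8, 212.0]
contact_force: [-0.3, -0.8, -1.3]
position: [577.8, 188.0, 211.6]
contact_force: [-0.3, -0.6, -1.4]
position: [577.3, 187.9, 208.9]
contact_force: [-1.0, 0.8, -0.7]
position: [577.1, 187.9, 206.3]
contact_force: [-0.8, 0.7, -0.5]
```

```bash
for i in 1 2; do python3 -m creep '[[[0,0,0.01,0,0,0,0],[0,0,0.01,0,0,0,0]]]' | grep -E "posi|contact"; done
python3 -m creep '[[[0,0,0,0,0,0,1],[0,0,0,0,0,0,1],[0,0,0,0,0,0,1],[0,0,0,0,0,0,1],[0,0,0,0,0,0,1],[0,0,0,0,0,0,1]]]'
python3 -m creep '[[[0,0,-0.3,0,0,0,1],[0,0,-0.6,0,0,0,1],[0,0,-0.9,0,0,0,1],[0.9,0,-0.9,0,0,0,1],[0.9,0,-0.9,0,0,0,1],[0.9,0,-0.9,0,0,0,1],[0.9,0,-0.9,0,0,0,1]]]' | grep -E "posi|contact"
python3 see.py "(50,0)" 41 0.077 top side
```

```text
position: [577.3, 187.9, 205.0]
contact_force: [1.1, -0.2, -0.8]
position: [577.4, 188.0, 204.8]
contact_force: [-3.7, -0.7, 5.5]
time: 26.2
position: [577.2, 187.9, 203.4]
ee_rot: [0.999, 0.038, 0.0, -0.0]
contact_force: [-0.3, 0.1, 0.2]
gripper_width: 85.5
gripper_force: 0.0
position: [714.9, 197.5, 337.8]
contact_force: [0.5, -1.0, -0.8]
26.9 [714.9 197.5 337.8] q [0.17 0.51 1.36 0.   1.27 1.67] f [ 0.5 -1.  -0.8] w 85.4 0.0
top 206
side 1007
['top'] [546.915 158.333   0.816] cost 0.765 rack 22.9 31.9 yawoff -0.832
['side'] [5.77902e+02 1.87456e+02 6.80000e-02] cost 0.063 rack 49.5 -1.2 yawoff -1.58
['top', 'side'] [5.77870e+02 1.87471e+02 6.80000e-02] cost 0.83 rack 49.5 -1.2 yawoff -1.58
```

```bash
python3 -c "
from go import *
a=plan(rk(180,0,330),frame(RY-np.pi/2,0));plan(rk(180,0,240),frame(RY-np.pi/2,0),a)"
```

```text
from [712. 198. 337.] to [567. 317. 330.] calls 2
  [-0.452, -0.434, 0.026] [-0.001, 0.001, -0.001] rows 2
  [-0.452, -0.434, 0.025] [-0.001, 0.001, -0.001] rows 2
from [567. 317. 330.] to [567. 317. 240.] calls 1
  [0.0, 0.0, 0.6] [0.0, 0.0, 0.0] rows 2
```

```bash
python3 -m creep '[[[-0.904,-0.868,0.05,0,0,0,0],[-0.904,-0.868,0.05,0,0,0,0],[-0.904,-0.868,0.05,0,0,0,0],[-0.904,-0.868,0.05,0,0,0,0],[-0.904,-0.868,0.05,0,0,0,0],[-0.904,-0.868,0.05,0,0,0,0],[-0.904,-0.868,0.05,0,0,0,0]]]'
python3 - <<'E'
from go import *
from c import *
plan(rk(180,0,240),frame(RY-np.pi/2,0))
# tab: expected corners in side view
img=shot('side');
for x in(128,142): print(proj('side',rk(x,25,83)).round(1),proj('side',rk(x,-25,83)).round(1))
d=nets.search_frame('side','jaw');print([(q['score'],q['rect']) for q in d])
save(cv2.resize(img[150:384,130:330],None,fx=2.5,fy=2.5,interpolation=cv2.INTER_CUBIC),'side9.png')
E
python3 see.py "(50,0)" 41 0.077 side
```

```text
time: 27.7
position: [566.7, 316.9, 331.6]
ee_rot: [0.999, 0.038, 0.001, -0.0]
contact_force: [0.2, 0.3, -0.1]
gripper_width: 0.2
gripper_force: 0.0
from [567. 317. 332.] to [567. 317. 240.] calls 1
  [-0.001, -0.003, 0.611] [-0.001, -0.003, -0.002] rows 2
[233.9 258.8] [213.2 253.2]
[231.9 264.1] [211.1 258.5]
[]
27.8 [567.4 316.5 331.5] q [0.4  0.33 1.61 0.   1.19 1.9 ] f [-0.3 -0.3  0.2] w -0.2 0.0
side 755
['side'] [5.77353e+02 1.87147e+02 6.10000e-02] cost 0.288 rack 49.2 -0.7 yawoff -1.587
['side'] [5.77353e+02 1.87147e+02 6.10000e-02] cost 0.288 rack 49.2 -0.7 yawoff -1.587
```

View pics/side9.png

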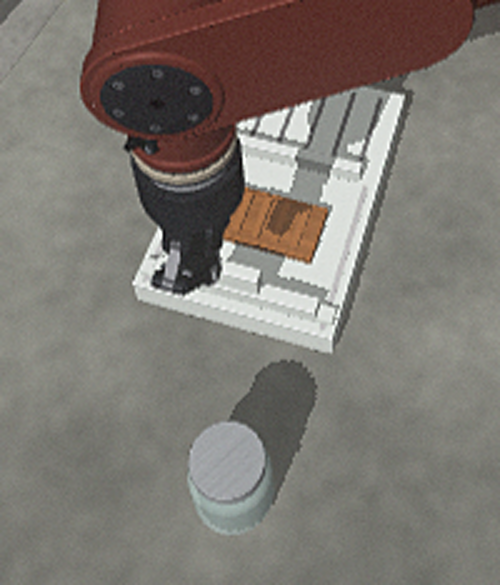

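The board lies ribs up and crosswise at crop (280,225), between the bar and the jaw. The tab, at crop (240,280), is where I predicted. I'll go down behind the tab and push.

```bash
python3 -m creep '[[[0,0,0.3,0,0,0,0],[0,0,0.6,0,0,0,0],[0,0,0.6,0,0,0,0],[0,0,0.6,0,0,0,0]]]' | grep -E "posi|contact"
python3 -m creep '[[[0,0.07,0,0,0,0,0],[0,0.14,0,0,0,0,0],[0,0.2,0,0,0,0,0],[0,0.26,0,0,0,0,0],[0,0.32,0,0,0,0,0],[0,0.38,0,0,0,0,0],[0,0.44,0,0,0,0,0],[0,0.48,0,0,0,0,0],[0,0.48,0,0,0,0,0]]]'
python3 -c "
from go import *
pose();d=np.array(status.observe()['position'])-O;print(d@XR,d@YR)"
```

```text
position: [566.8, 316.8, 240.1]
contact_force: [0.4, 0.1, 0.4]
time: 29.15
position: [572.1, 244.8, 240.7]
ee_rot: [0.999, 0.038, -0.0, 0.0]
contact_force: [-0.1, 0.9, -0.5]
gripper_width: 0.3
gripper_force: 0.0
29.15 [572.1 244.8 240.7] q [ 0.29  0.39  1.73 -0.    1.02  1.79] f [-0.1  0.9 -0.5] w 0.3 0.0
107.09862245978175 0.15709605539957347
```

```bash
python3 -m creep '[[[0,0.05,0,0,0,0,0],[0,0.1,0,0,0,0,0],[0,0.15,0,0,0,0,0],[0,0.19,0,0,0,0,0],[0,0.19,0,0,0,0,0]]]'| grep -E "posi|contact"
for i in 1 2 3 4 5 6; do python3 -m creep '[[[0,0.008,0,0,0,0,0],[0,0.015,0,0,0,0,0],[0,0.015,0,0,0,0,0]]]' | grep -E "posi|contact"; done
```

```text
position: [574.3, 216.3, 240.7]
contact_force: [-0.7, -0.1, -0.4]
position: [574.4, 215.3, 240.9]
contact_force: [-0.1, 1.5, -0.8]
position: [574.6, 212.9, 240.9]
contact_force: [0.7, 2.2, -0.5]
position: [574.8, 210.5, 241.0]
contact_force: [-0.9, 1.8, -1.4]
position: [575.0, 208.3, 241.0]
contact_force: [0.3, 1.3, -1.6]
position: [575.2, 206.1, 241.0]
contact_force: [-1.0, 1.9, -0.6]
position: [575.4, 203.8, 241.0]
contact_force: [-0.9, 1.3, -1.3]
```

```bash
for i in 1 2 3 4; do python3 -m creep '[[[0,0.007,0,0,0,0,0],[0,0.007,0,0,0,0,0]]]' | grep -E "posi|contact"; done
```

```text
position: [575.5, 202.8, 241.0]
contact_force: [-0.9, 1.5, -0.6]
position: [575.5, 201.8, 241.0]
contact_force: [-1.1, 2.7, -0.2]
position: [575.5, 201.2, 241.0]
contact_force: [-1.5, 4.6, -0.8]
position: [575.5, 200.8, 241.1]
contact_force: [-2.1, 7.3, -0.7]
```

```bash
python3 -m creep '[[[0,0.01,0,0,0,0,0],[0,0.01,0,0,0,0,0],[0,0.01,0,0,0,0,0]]]' | grep -E "posi|contact"
python3 -m creep '[[[0,-0.08,0,0,0,0,0],[0,-0.2,0,0,0,0,0],[0,-0.2,-0.3,0,0,0,0],[0,-0.2,-0.6,0,0,0,0],[0,-0.2,-0.9,0,0,0,0],[0,-0.2,-0.9,0,0,0,0],[0,-0.2,-0.9,0,0,0,0]]]'| grep -E "posi|contact"
python3 -m creep '[[[-0.3,-0.99,0,0,0,0,0],[-0.3,-0.99,0,0,0,0,0],[-0.3,-0.99,0,0,0,0,0],[-0.3,-0.99,0,0,0,0,0],[-0.3,-0.99,0,0,0,0,0],[-0.3,-0.99,0,0,0,0,0]]]'| grep -E "time|posi|contact"
python3 see.py "(7,0)" 41 0.077 side top
python3 - <<'E'
from go import *
img=shot('top');
for x in(128-90,142-90): print(proj('top',rk(x,25,83)).round(1),proj('top',rk(x,-25,83)).round(1))
print([(q['score'],np.round(q['rect'],1)) for q in nets.search_frame('top','jaw')])
print('exp jaw bar',[proj('top',rk(x,y,55)).round(1).tolist() for x in(37,53) for y in(-80,80)])
for t,z in(('mug',40),('jar',90),('peg_tray',30),('scraper',6)):
    print(t,[ray('top',(q['rect'][0]+q['rect'][2]/2,q['rect'][1]+q['rect'][3]/2),z).round() for q in nets.search_frame('top',t)])
E
```

```text
position: [575.5, 200.3, 241.1]
contact_force: [-1.6, 11.0, -1.2]
position: [574.1, 228.7, 378.9]
contact_force: [0.1, 0.4, -0.7]
time: 33.85
position: [517.1, 372.0, 374.5]
contact_force: [0.7, -0.3, 0.5]
33.85 [517.1 372.  374.5] q [ 0.51  0.27  1.61 -0.    1.27  2.01] f [ 0.7 -0.3  0.5] w 0.0 0.0
side 290
top 754
['side'] [560.522 103.333  -1.252] cost 0.667 rack -33.0 22.6 yawoff -2.9
['top'] [5.81924e+02 1.43615e+02 8.40000e-02] cost 0.156 rack 5.5 -1.9 yawoff -1.564
['side', 'top'] [5.82255e+02 1.42721e+02 3.10000e-02] cost 0.859 rack 4.6 -2.1 yawoff -1.617
[199.4 200.2] [198.6 182.1]
[194.3 200.5] [193.5 182.4]
[(0.69, array([195.3, 159.4,   8. ,  67.9]))]
exp jaw bar [[199.3, 163.7], [201.9, 220.0], [193.6, 164.0], [196.2, 220.3]]
mug [array([ 772., -186.,   40.]), array([577., 146.,  40.])]
jar [array([502., 402.,  90.])]
peg_tray [array([768.,  21.,  30.])]
scraper [array([ 366., -139.,    6.])]
```

```bash
python3 -c "
from h import *
print(order.job_done())"
```

```text
the job is handed in; nothing more can be done
None
```

The job is handed in at about 34 s: the board lies ribs up and crosswise with the jaw shut on it (about 11 N at the wrist, estimated travel about 0.090 m) and the mug, jar, tray and scraper in place, but when I first let it tip over, its outer end slid down onto the ledge, so I regrasped it and laid it flat on the deck front, and I could not see the judge's result.

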